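Seat the step gauge on its locating pins and lock the toggle clamp

ROBOT

A 6-joint arm with a two-finger parallel gripper is mounted at the origin on a cart in front of the work surface, level with it; the furniture and walls round the work are solid. World frame = base frame: x ahead of the robot, y to its left, z up, the work surface at z = 0. Lengths are in m, angles in rad, forces in N, time in s.
With the tool pointing down it reaches from about 0.35 to 0.85 m from the base axis. Payload 8.1 kg.
Tool frame: the origin (TCP) lies midway between the tips of the shut fingers; the grasp point (between the pads) lies 19 mm behind it; z points along the fingers, y is the direction in which the jaws open and shut (so a half turn about z gives the same grasp; the last joint's range is limited). The gripper opens to 85 mm and grips with 20 to 120 N. Pads are 22 mm wide; open, the fingers measure 114 mm over their backs; the gripper's body (76 mm by 85 mm) begins 54 mm behind the grasp point. The pads swing forward as they close: fully open they stand 13 mm farther back than shut.
Start: joints at [-1.201, 0.13, 1.488, -0, 1.523, -0.085], TCP at [0.264, -0.539, 0.231] pointing down, gripper open.
Joint ranges: [-2.96, 2.96], [-0.89, 2.26], [0.02, 2.5], [-1.34, 4.48], [0, 2.73], [-2.66, 2.66]. Speed limits (rad/s): [2.39, 2.39, 2.79, 3.14, 3.14, 3.14].

INTERFACE

Orientations are given as [roll, pitch, yaw] about the fixed x, y, z axes, in that order (R = Rz(yaw) Ry(pitch) Rx(roll)).
In Python, from cell import robot, capture, get_calibration, search_frame, outline_of gives the robot as it stands. The module is installed in compiled form; this text tells all that it offers.
- The arm moves only by the shell command python3 -m crank 'ROWS' [FORCE]. ROWS is text: rows parted by semicolons, each of 7 numbers parted by spaces: the opening, from 0 (shut) to 1 (fully open), then the shift along the tool's x, y, z in m, then the turn, a rotation vector about the tool's x, y, z in rad. A call has 1 to 10 rows; each row is the pose to reach, as a shift and turn from the pose commanded when the call began, along the tool's axes at that moment; what a row does not reach only later rows make up. A row lasts 1/8 s, in which the tool goes at most 62.5 mm and 10.7 degrees, less where a joint would pass 70% of its speed; a pose out of reach is approached as far as the arm can. A call with a gripper value outside its range is refused whole. The fingers move at their own pace and stop on an object; FORCE is the grip in N (left out, the last holds). Time passes only in rows, so rows that repeat a pose let the fingers close. It gives the time, the measured TCP pose, the force and the opening at its end, in the units of the state.
- robot.read_state(): the state, without advancing time (a new reading comes with each control period).
- capture(name): name is "side" or "top" or "wrist"; returns the picture (480x640x3 uint8, red, green, blue); there is no depth.
- get_calibration(name): a dict with "fx", "fy", "cx", "cy" (pixels), "k1" (the pictures are not rectified: a ray, as slopes to the right and down, at radius r is drawn at 1 + k1 r^2 times it, then the intrinsics apply), "world_from_camera" (4x4, takes a point from camera to world coordinates). Camera axes: x right, y up, looking along -z (the intrinsics and any distortion apply to the point x, -y, -z); pixel columns grow to the right and rows downward; lengths in m; the calibration is good to about 2 mm. A picture is of the moment at which its call begins: read the wrist's pose just before it. get_calibration takes no time and is no camera call; for the wrist camera it gives the pose at the moment of the call.
- robot.hand_in(): hands the job in, once; it reports no verdict.
Trained networks look in the newest picture that a camera, given by its name, has taken for a name from the list of things; names that differ only in an ending like _2 or _b are one class to them, and where a whole thing is asked for, a point or a joint stands for the part that bears it (a point fixed in the world has none). Each returns a list of dicts, best first, with "p" (0 to 1); they miss things now and then, are a little off and sometimes report something else, mostly with a low value. They report only what shows in the picture. A call takes as long as a camera call.
- search_frame(camera, target): "pixel" ([column, row] in pixels, amid what is visible of it).
- outline_of(camera, target): "pixels" (480x640 bool, what is visible of it) and "pixel" ([column, row] in pixels, amid what is visible of it).
The state is a dict: "t": time; "joint_positions": joint angles; "joint_vel": joint speeds; "tau": joint torques, N m; "tcp_pos": TCP position; "tcp_rot": TCP orientation; "wrist_force": force on the tool from outside, world axes, zero at the start; "wrist_torque": the same for the moment, N m; "opening": finger opening in m.
Only numpy, scipy, OpenCV 4.12 (cv2) and the standard library are available. Lean on these libraries where they do the work, as an engineer would, in place of code of your own. Each camera call takes 0.05 s, during which the arm holds its last target.

TASK

The grey stepped gauge block lies loose on the aluminium fixture plate. Push it along the plate with the fingertips until it sits home, flat against the two side pins and up against the end pin; then push the raised handle of the toggle clamp down past its dead point until it snaps into lock by itself and the clamp's foot holds the gauge. Only push, do not lift the gauge, and leave the other things on the plate and desk where they are.

Things in the scene. Friction and masses are not known exactly. Their poses are not given: they have to be found in the camera images.
- fixture: Fixed aluminium plate with a grid of small holes, 150 (x) x 180 (y) x 12 mm, flat on the desk. Origin: centre of its underside; x points roughly away from the robot, y to its left, z up; top at z = 12 mm. The toggle clamp is screwed on it behind the side pins: 40 mm wide about the plane x = 28 mm, base from y = 5 to 75 mm. Open (start), its bar is up to 105 mm, its handle up to 170 mm above the desk.
- side_pin_near (a point): Top centre of the side pin nearer the robot: fixed steel pin, 10 mm diameter, 18 mm high above the plate, at (-28, -7) mm of the fixture. The gauge's long +y face must touch both side pins.
- side_pin_far (a point): Top centre of the other side pin, same size, at (44, -7) mm of the fixture.
- end_pin (a point): Top centre of the end pin, same size, at (63, -37) mm of the fixture. The gauge's +x end must touch it.
- step_gauge: Loose grey block with three steps, 100 (x) x 50 (y) mm, about 0.4 kg. Origin: centre of its underside, axes nearly the fixture's. Heights: 26 mm for x > -2 (end toward the end pin, where the clamp's foot lands), 36 mm for x -26 to -2, 46 mm for x < -26 (end toward the robot). Starts 8 to 20 mm short of the pins in x and y, turned up to 9 deg. Home: origin at (8, -37, 12) mm of the fixture, axes parallel.
- clamp_handle (a joint): Angle (rad) between handle and link of the clamp: 0 open (start), grows as the handle is pushed down, dead point at 1.97, locked at its stop at 2.25. Before the foot meets the gauge (about 0.6 short of the dead point) it moves lightly and stays where it is left; then a spring in the foot resists, up to some 6 N at the grip, and throws it back if let go; past the dead point it snaps to the stop by itself and stays.
- handle_grip (a point): Point inside the black grip of the clamp's handle, 20 mm short of its end; grip 16 mm wide (along the fixture's x), 14 mm thick, 70 mm long. It moves in the plane x = 28 mm of the fixture, from (y, z) = (30, 147) mm with the handle upright, leaning 6 deg toward the gauge, over grip_half to grip_locked. Push on the side that faces the gauge at the start and upward at the end.
- grip_half (a point): Fixed point: where handle_grip is at joint value 1.0, (28, 94, 122) mm of the fixture; there the handle's outer end points toward the fixture's +y and 45 deg up.
- grip_locked (a point): Fixed point: where handle_grip is when the clamp is locked, (28, 114, 54) mm of the fixture; the handle is then level, pointing to the fixture's +y. At the dead point handle_grip is at (28, 113, 71) mm, pointing 11 deg up.
- clamp_spindle: The clamp's foot: rubber-tipped spindle, 17 mm diameter, on the end of the clamp's bar, sprung along its axis. Origin: centre of the rubber's underside. Raised and tilted at the start; when locked it presses straight down on the gauge's lowest step at (28, -30) mm of the fixture with some 30 to 45 N.
- key: Bystander, to be left alone: hexagon key, 30 x 88 x 8 mm, lying loose on the plate beside the clamp. Origin: centre of its underside.
- pencil: Bystander, to be left alone: pencil, 167 mm long, 8 mm thick, on the desk to the right of the plate. Origin: centre of its underside.
- usb_stick: Bystander, to be left alone: black memory stick on a strap, 21 x 124 x 9 mm, behind the plate. Origin: centre of its underside.
- brush: Bystander, to be left alone: wooden cleaning brush, 201 mm long, 16 mm thick, behind the plate. Origin: centre of its underside.
- lens_cap: Bystander, to be left alone: black lens cap, 54 mm diameter, 10 mm thick, on the desk to the left of the plate. Origin: centre of its underside.

How it is judged:
By the outcome, as a careful person would: the job done as asked, in the order asked, and still so for the second after the job is handed in, with the robot touching nothing.
It also fails if it takes over 56 s, if anything falls off the work surface, if the arm or the gripper's body presses on something with over 40 N, if the wrist force passes 120 N, or if a joint passes its speed limit or range.

## Working session

There is one attempt and no reset: what is moved stays moved. The work goes in short steps, Python scripts to look and compute and a shell command to move; the robot and the scene stay as the last step left them, time stands still between calls to the robot, and variables do not carry over. Pictures are saved under pics/ and viewed, and the job is handed in when it is done.

```bash
mkdir -p pics; cat > h.py <<'E'
import numpy as np,cv2
from cell import robot,capture,get_calibration,search_frame,outline_of
from scipy.spatial.transform import Rotation as R
def snap(n,f):
    c=get_calibration(n); im=capture(n); cv2.imwrite('pics/'+f,im[:,:,::-1]); return im,c
def ray(c,p):
    xd=np.array([(p[0]-c['cx'])/c['fx'],(p[1]-c['cy'])/c['fy']]); x=xd.copy()
    for _ in range(30): x=xd/(1+c['k1']*(x@x))
    T=np.array(c['world_from_camera']); d=T[:3,:3]@np.array([x[0],-x[1],-1]); return T[:3,3],d
def at_z(c,p,z):
    o,d=ray(c,p); return o+d*(z-o[2])/d[2]
def proj(c,P):
    T=np.linalg.inv(np.array(c['world_from_camera'])); q=T[:3,:3]@np.asarray(P)+T[:3,3]
    x=np.array([q[0],-q[1]])/-q[2]; x=x*(1+c['k1']*(x@x)); return np.array([c['fx']*x[0]+c['cx'],c['fy']*x[1]+c['cy']])
E
python3 - <<'E'
from h import *
for n in['top','side','wrist']:
    im,c=snap(n,n+'0.png'); T=np.array(c['world_from_camera']);print(n,c['fx'],T[:3,3].round(3),(-T[:3,2]).round(2))
    for t in ['fixture','step_gauge','side_pin_near','side_pin_far','end_pin','handle_grip','clamp_spindle','key']:
        r=search_frame(n,t); print(t,[(np.round(a['pixel'],1).tolist(),round(a['p'],2)) for a in r[:2]])
s=robot.read_state();print(s)
E
```

```text
top 612.2725517325257 [ 0.432 -0.145  1.027] [ 0.13 -0.03 -0.99]
fixture [([327.5, 280.4], 0.58), ([360.3, 296.8], 0.47)]
step_gauge [([357.9, 297.8], 0.75)]
side_pin_near [([324.6, 276.9], 0.69)]
side_pin_far [([324.5, 281.1], 0.55)]
end_pin [([323.1, 277.6], 0.81), ([409.6, 307.8], 0.35)]
handle_grip [([322.6, 257.3], 0.53)]
clamp_spindle [([345.1, 266.4], 0.69)]
key [([297.9, 307.6], 0.71), ([320.3, 257.5], 0.53)]
side 581.6466299759707 [0.538 0.532 0.6  ] [ 0.04 -0.83 -0.56]
fixture [([361.4, 286.1], 0.66)]
step_gauge [([395.6, 251.1], 0.73)]
side_pin_near [([367.5, 283.3], 0.83)]
side_pin_far [([368.5, 285.8], 0.79)]
end_pin [([368.1, 288.0], 0.83), ([266.8, 382.0], 0.59)]
handle_grip [([360.0, 226.2], 0.77)]
clamp_spindle []
key [([403.4, 305.3], 0.68), ([266.1, 380.5], 0.27)]
wrist 369.18028206900186 [ 0.334 -0.504  0.374] [-0.27 -0.13 -0.95]
fixture []
step_gauge []
side_pin_near []
side_pin_far []
end_pin []
handle_grip []
clamp_spindle []
key []
{'t': 1.35, 'joint_positions': array([-1.20141466e+00,  1.30420872e-01,  1.48822147e+00, -1.42570668e-05,
        1.52297557e+00, -8.53755896e-02]), 'joint_vel': array([-0.00164946,  0.00081282, -0.00088119,  0.00082013,  0.0004467 ,
       -0.0012454 ]), 'tau': array([-1.73609362e-03, -5.69321501e+01, -5.00857115e+01, -4.31328099e-04,
        1.29431526e-03,  2.18660307e-05]), 'tcp_pos': array([ 0.26357559, -0.53900791,  0.23126794]), 'tcp_rot': array([-3.14156628e+00,  1.20354419e-05,  4.54757943e-01]), 'wrist_force': array([0.58443268, 0.00754785, 0.27713984]), 'wrist_torque': array([ 0.00144495, -0.00729628,  0.08563164]), 'opening': 0.0854027804422761}
```

```bash
python3 - <<'E'
import cv2
im=cv2.imread('pics/top0.png'); cv2.imwrite('pics/top0c.png',cv2.resize(im[190:390,220:480],None,fx=3,fy=3,interpolation=cv2.INTER_CUBIC))
E
```

```text
(no output)
```

View pics/top0.png

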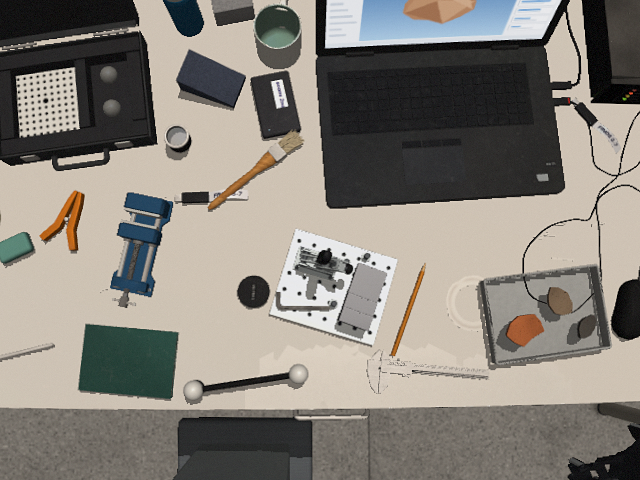

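View pics/top0c.png

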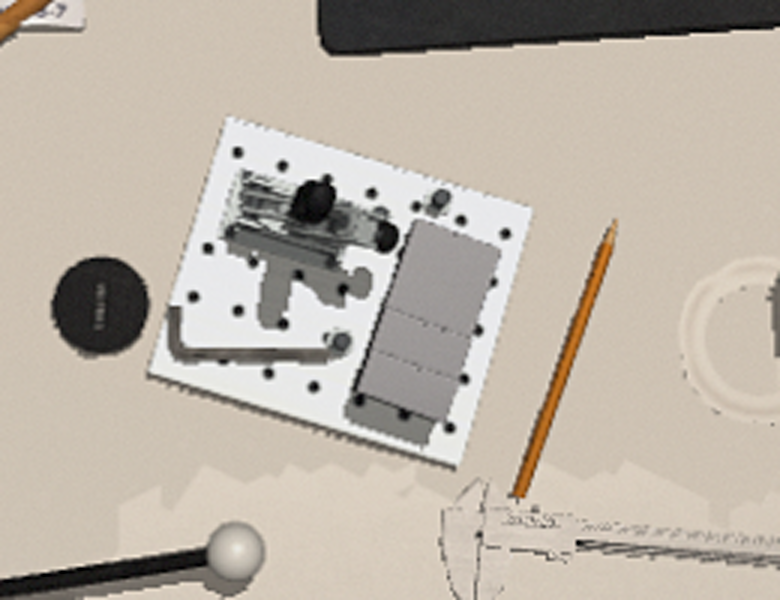

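View pics/side0.png

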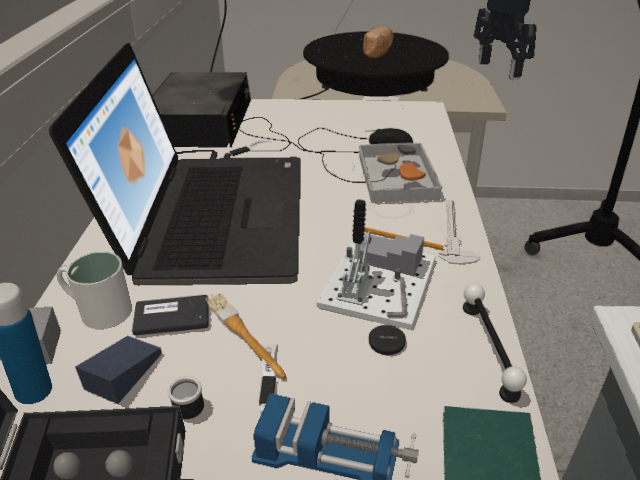

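```bash
python3 - <<'E'
import cv2
im=cv2.imread('pics/top0.png'); cv2.imwrite('pics/top0g.png',cv2.resize(im[255:350,325:405],None,fx=6,fy=6,interpolation=cv2.INTER_CUBIC))
E
cat > fit.py <<'E'
from h import *
from scipy.optimize import least_squares
def T2(p,P):
    c,s=np.cos(p[2]),np.sin(p[2]); P=np.asarray(P,float); return np.array([p[0]+c*P[0]-s*P[1],p[1]+s*P[0]+c*P[1],P[2]])
def fit(c,pts,p0):
    f=lambda p:np.concatenate([proj(c,T2(p,P))-q for P,q in pts])
    r=least_squares(f,p0); return r.x,r.fun.reshape(-1,2)
E
python3 - <<'E'
from fit import *
c=get_calibration('top')
cor=[((.075,.09,.012),(228,115)),((.075,-.09,.012),(532,207)),((-.075,-.09,.012),(457,461)),((-.075,.09,.012),(149,374))]
pts=[(P,np.array([220+q[0]/3-.33,190+q[1]/3-.33])) for P,q in cor]
p,r=fit(c,pts,[.5,-.15,-.3]);print(p,r.round(2))
for n,P in dict(near=(-.028,-.007,.03),far=(.044,-.007,.03),end=(.063,-.037,.03),grip=(.028,.03,.147)).items():
    q=proj(c,T2(p,P)); print(n,T2(p,P).round(4),q.round(1),((q-[220,190])*3).round(0))
E
```

```text
[ 0.49006479 -0.2034315  -0.29367581] [[-0.96 -0.52]
 [ 0.64 -0.55]
 [ 1.22  1.57]
 [-0.87 -0.57]]
near [ 0.4612 -0.202   0.03  ] [333.6 302.9] [341. 339.]
far [ 0.5302 -0.2229  0.03  ] [345.9 260.6] [378. 212.]
end [ 0.5397 -0.2571  0.03  ] [366.6 254.8] [440. 194.]
grip [ 0.5256 -0.1828  0.147 ] [324.5 255.9] [314. 198.]
```

View pics/top0g.png

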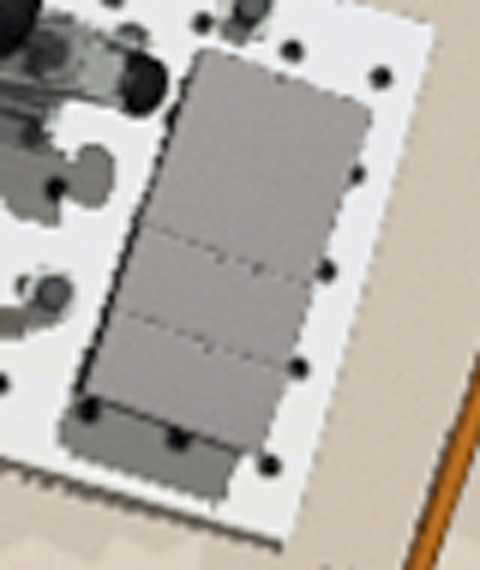

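```bash
python3 - <<'E'
from fit import *
c=get_calibration('top')
F=np.array([.49006,-.20343,-.29368])
cor=[((.05,.025,.038),(203,48)),((.05,-.025,.038),(373,108)),((-.05,-.025,.058),(256,450)),((-.05,.025,.058),(90,395)),((-.002,-.025,.048),(313,285)),((-.002,.025,.048),(150,226)),((-.026,-.025,.058),(286,367)),((-.026,.025,.058),(123,312))]
pts=[(P,np.array([325+q[0]/6-.42,255+q[1]/6-.42])) for P,q in cor]
p,r=fit(c,pts,[.46,-.25,-.3]);print(p,r.round(2))
d=p-F; k,s=np.cos(F[2]),np.sin(F[2]); print('gauge in fixture mm',1e3*(k*d[0]+s*d[1]),1e3*(-s*d[0]+k*d[1]),np.degrees(d[2]))
s=robot.read_state();print(s['tcp_pos'],s['tcp_rot'])
E
```

```text
[ 0.47155554 -0.2487896  -0.34877528] [[-0.15 -0.62]
 [ 0.43 -0.27]
 [ 1.28  1.3 ]
 [-0.92 -0.21]
 [ 0.87  0.24]
 [-1.36 -0.45]
 [ 1.25  0.72]
 [-1.37 -0.77]]
gauge in fixture mm -4.581650893472611 -48.77414423115974 -3.1567271418212712
[ 0.26357559 -0.53900791  0.23126794] [-3.14156628e+00  1.20354419e-05  4.54757943e-01]
```

```bash
cat > go.py <<'E'
import sys
from fit import *
F=np.array([.49006,-.20343,-.29368])
def infix(p):
    d=np.array(p[:2])-F[:2];k,s=np.cos(F[2]),np.sin(F[2]); return np.array([1e3*(k*d[0]+s*d[1]),1e3*(-s*d[0]+k*d[1]),1e3*p[2]])
def goto(*ts):
    s=robot.read_state(); Rm=R.from_euler('xyz',s['tcp_rot'])
    print('tcp fix mm',infix(s['tcp_pos']).round(1),'yaw-left',round(F[2]+np.pi/2-s['tcp_rot'][2],4),'F',s['wrist_force'].round(1),'t',s['t'])
    for t in ts:
        P=T2(F,np.array(t)/1e3); print(t,P.round(3),Rm.inv().apply(P-s['tcp_pos']).round(4))
if __name__=='__main__': goto(*[tuple(map(float,a.split(','))) for a in sys.argv[1:]])
E
python3 go.py=- 2>/dev/null; python3 go.py -- 2>/dev/null; python3 - <<'E'
from go import *
goto((-8,-100,200),(-8,-100,60))
c=get_calibration('top')
for q in[(348.5,269)]: print('foot',infix(at_z(c,q,.09)))
for q in[(220+615/3,190+220/3),(220+520/3,190+495/3)]: print('pencil',infix(at_z(c,q,.008)))
E
```

```text
tcp fix mm [-119.6 -386.8  231.3] yaw-left 0.8224 F [0.6 0.  0.3] t 1.35
(-8, -100, 200) [ 0.453 -0.297  0.2  ] [ 0.277  -0.1342  0.0313]
(-8, -100, 60) [ 0.453 -0.297  0.06 ] [ 0.277  -0.1342  0.1713]
foot [ 25.68573944 -11.67736578  90.        ]
pencil [  80.39257986 -137.44776383    8.        ]
pencil [ -81.59812237 -127.18792312    8.        ]
```

```bash
python3 -m crank '0.5 0.06 -0.03 0.006 0 0 -0.16; 0.5 0.11 -0.055 0.012 0 0 -0.33; 0.5 0.166 -0.08 0.018 0 0 -0.49; 0.5 0.22 -0.107 0.025 0 0 -0.66; 0.5 0.277 -0.134 0.031 0 0 -0.822; 0.5 0.277 -0.134 0.031 0 0 -0.822; 0.5 0.277 -0.134 0.080 0 0 -0.822; 0.5 0.277 -0.134 0.12 0 0 -0.822; 0.5 0.277 -0.134 0.12 0 0 -0.822'; python3 - <<'E'
from go import *
goto((-8,-100,16))
for n in ['wrist','top']: snap(n,n+'1.png')
E
```

```text
t: 2.48
tcp_pos: [0.4507, -0.2958, 0.1078]
tcp_rot: [-3.135, -0.002, 1.275]
wrist_force: [-0.9, 0.5, 0.8]
opening: 0.0428
tcp fix mm [-10.9 -99.8 107.8] yaw-left 0.002 F [-0.9  0.5  0.8] t 2.475
(-8, -100, 16) [ 0.453 -0.297  0.016] [-0.0004  0.0036  0.0917]
```

View pics/wrist1.png

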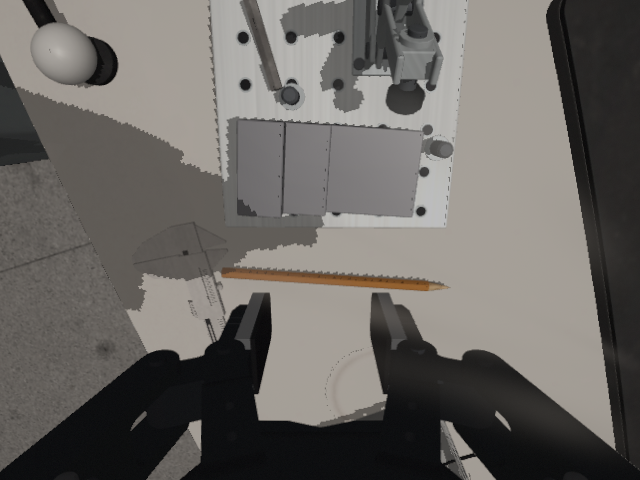

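View pics/top1.png

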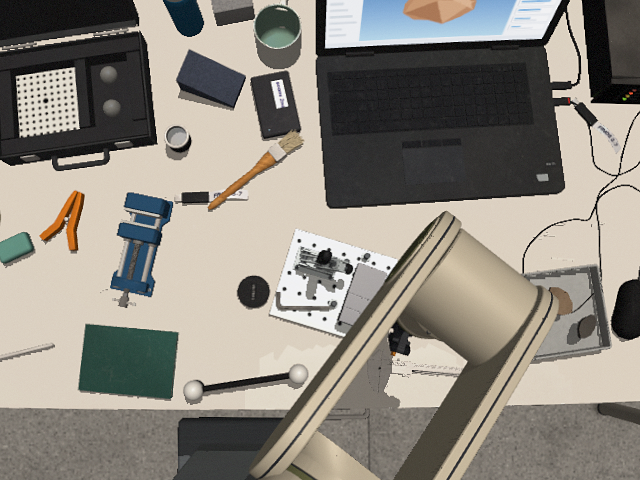

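```bash
python3 - <<'E'
import cv2
im=cv2.imread('pics/wrist1.png'); cv2.imwrite('pics/wrist1c.png',cv2.resize(im[60:260,200:466],None,fx=3,fy=3,interpolation=cv2.INTER_CUBIC))
from go import *
c=get_calibration('wrist'); np.save('cw1.npy',c,allow_pickle=True)
for n,P in dict(near=(-28,-7,30),far=(44,-7,30),end=(63,-37,30),c1=(75,-90,12),c2=(-75,-90,12)).items(): 
    q=proj(c,T2(F,np.array(P)/1e3)); print(n,q.round(1),(3*(q-[200,60])).round(0))
E
```

```text
near [284.   92.4] [252.  97.]
far [409.6  92.6] [629.  98.]
end [437.9 146.2] [714. 259.]
c1 [440.2 223.6] [720. 491.]
c2 [221.5 223.8] [ 64. 491.]
```

View pics/wrist1c.png

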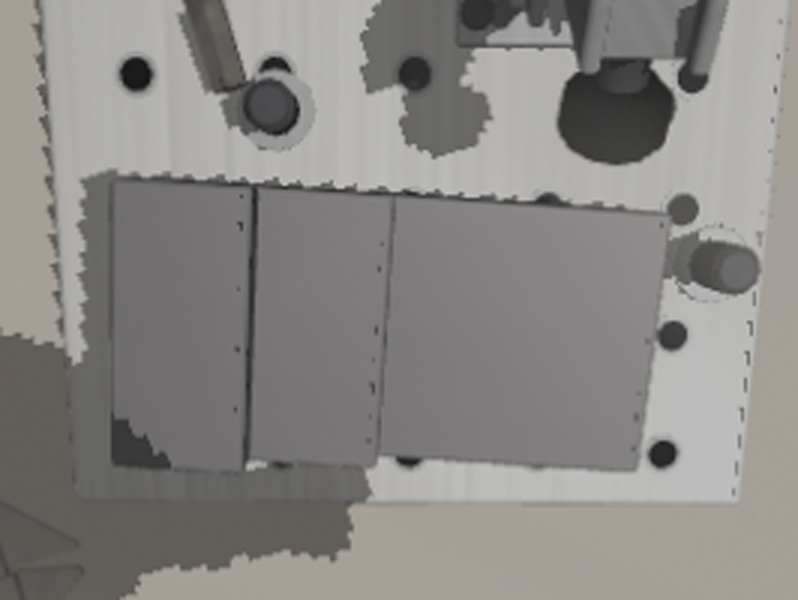

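```bash
python3 - <<'E'
from go import *
s=robot.read_state();print(s['tcp_pos'],s['t'],np.abs(s['joint_vel']).max()); goto()
im,c=snap('wrist','wrist2.png'); np.save('cw2.npy',c,allow_pickle=True)
cv2.imwrite('pics/wrist2c.png',cv2.resize(im[60:260,200:466,::-1],None,fx=3,fy=3,interpolation=cv2.INTER_CUBIC))
for n,P in dict(near=(-28,-7,30),far=(44,-7,30),end=(63,-37,30),c1=(75,-90,12),c2=(-75,-90,12)).items(): 
    q=proj(c,T2(F,np.array(P)/1e3)); print(n,q.round(1),(3*(q-[200,60])).round(0))
E
```

```text
[ 0.45350636 -0.29779508  0.11241283] 2.575 0.03175242406049009
tcp fix mm [  -7.7 -100.9  112.4] yaw-left 0.0016 F [-0.1 -1.2  0.9] t 2.575
near [284.   92.4] [252.  97.]
far [409.6  92.6] [629.  98.]
end [437.9 146.2] [714. 259.]
c1 [440.2 223.6] [720. 491.]
c2 [221.5 223.8] [ 64. 491.]
```

View pics/wrist2c.png

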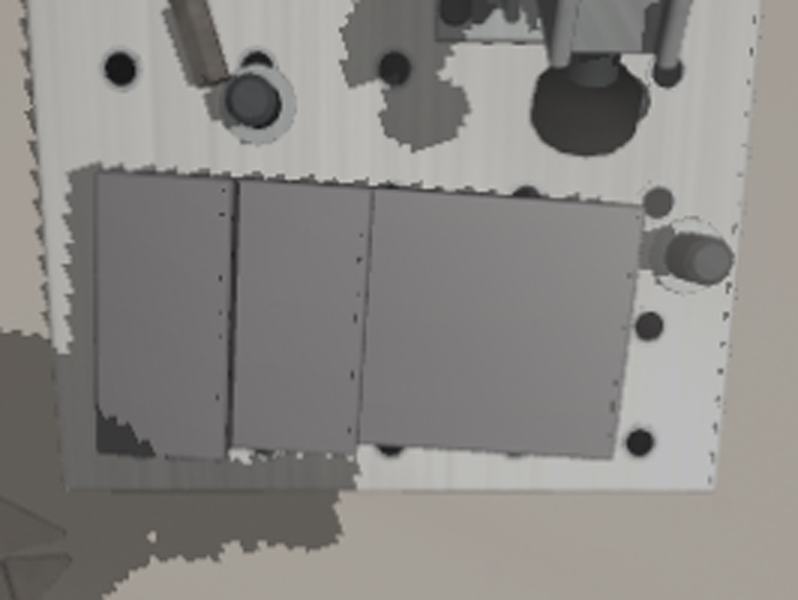

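```bash
python3 - <<'E'
from go import *
c=np.load('cw2.npy',allow_pickle=True).item()
S=lambda cor:[(np.array(P)/1e3,np.array([200+q[0]/3-.33,60+q[1]/3-.33])) for P,q in cor]
f,r=fit(c,S([((-28,-7,30),(252,101)),((63,-37,30),(710,261)),((75,-90,12),(714,490)),((-75,-90,12),(66,490))]),F);print(f,r.round(2))
g,r=fit(c,S([((-50,25,58),(97,170)),((-50,-25,58),(97,453)),((50,25,38),(643,206)),((50,-25,38),(613,459))]),[.47,-.248,-.34]);print(g,r.round(2))
print(infix([g[0],g[1],.012]),np.degrees(g[2]-f[2]))
goto((-8,-101,16))
E
```

```text
[ 0.48952472 -0.2033457  -0.29576263] [[-0.64 -0.88]
 [ 0.52 -0.14]
 [ 1.42  0.94]
 [-1.24  0.71]]
[ 0.4716694  -0.24822336 -0.35684606] [[-1.24 -0.34]
 [-0.55  0.48]
 [ 1.6  -0.42]
 [ 0.37  0.68]]
[ -4.63658154 -48.19918867  12.        ] -3.499822598335817
tcp fix mm [  -6.7 -101.1  113.5] yaw-left 0.0014 F [-0.3 -1.   0.1] t 2.625
(-8, -101, 16) [ 0.453 -0.298  0.016] [ 0.0003 -0.0015  0.0975]
```

```bash
python3 -m crank '0.5 0 0 0.04 0 0 0; 0.5 0 0 0.075 0 0 0; 0.5 0 0 0.093 0 0 0; 0.5 0 0 0.093 0 0 0;0.5 0 0 0.093 0 0 0'; python3 - <<'E'
from go import *
goto((-8,-73,18)); snap('wrist','w3.png'); snap('side','s3.png')
E
```

```text
t: 3.25
tcp_pos: [0.4549, -0.2981, 0.0204]
tcp_rot: [3.139, 0.001, 1.277]
wrist_force: [-0.3, -0.7, 0.5]
opening: 0.0425
tcp fix mm [  -6.3 -100.8   20.4] yaw-left 0.0004 F [-0.3 -0.7  0.5] t 3.25
(-8, -73, 18) [ 0.461 -0.271  0.018] [ 0.0278 -0.0017  0.0023]
```

View pics/w3.png

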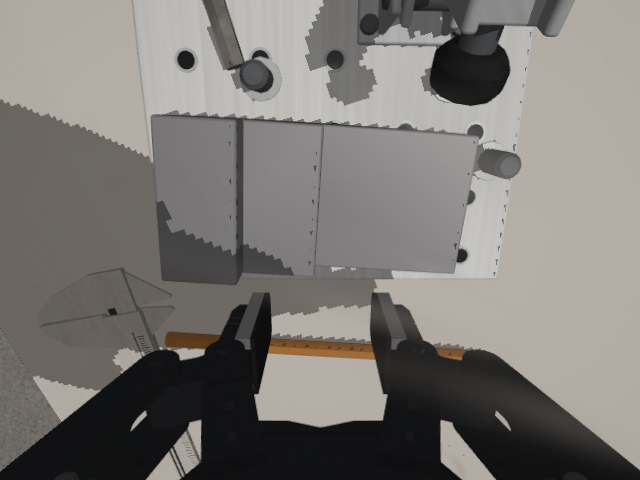

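View pics/s3.png

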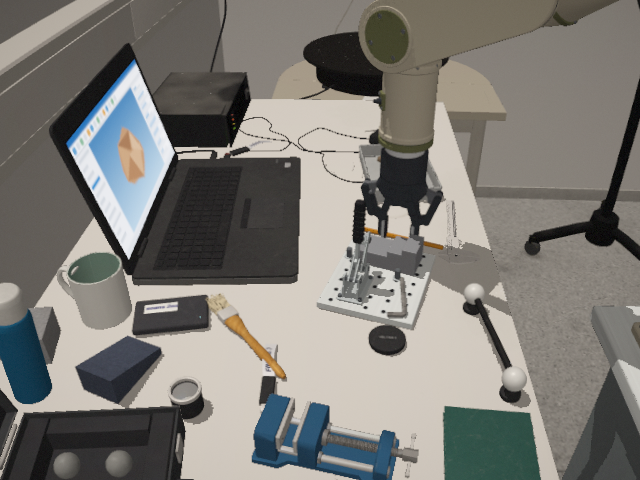

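```bash
python3 -m crank '0.5 0.004 -0.001 0.002 0 0 0; 0.5 0.008 -0.001 0.002 0 0 0;0.5 0.011 -0.001 0.002 0 0 0;0.5 0.014 -0.001 0.002 0 0 0;0.5 0.017 -0.001 0.002 0 0 0;0.5 0.020 -0.001 0.002 0 0 0;0.5 0.022 -0.001 0.002 0 0 0;0.5 0.024 -0.001 0.002 0 0 0;0.5 0.024 -0.001 0.002 0 0 0'; python3 - <<'E'
from go import *
goto((-8,-73,18)); snap('wrist','w4.png')
E
```

```text
t: 4.47
tcp_pos: [0.4596, -0.2735, 0.0163]
tcp_rot: [-3.142, -0.0, 1.277]
wrist_force: [-0.6, -1.2, 0.4]
opening: 0.0428
tcp fix mm [ -8.9 -75.9  16.3] yaw-left 0.0002 F [-0.6 -1.2  0.4] t 4.475
(-8, -73, 18) [ 0.461 -0.271  0.018] [ 0.0029  0.0009 -0.0017]
```

View pics/w4.png

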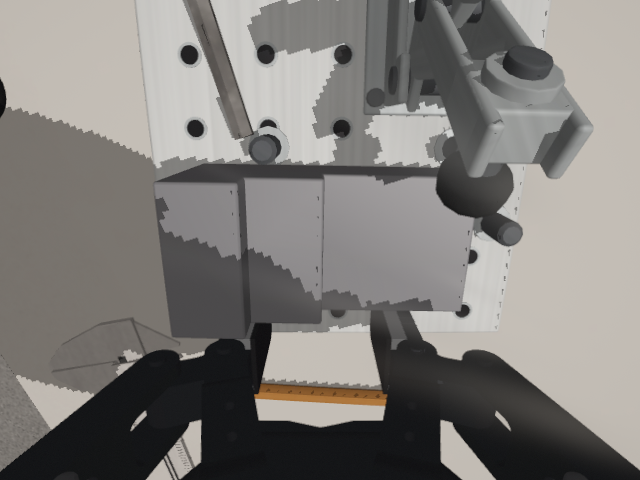

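```bash
python3 -m crank '0.5 0.001 0 0 0 0 0; 0.5 0.002 0 0 0 0 0;0.5 0.003 0 0 0 0 0;0.5 0.004 0 0 0 0 0;0.5 0.005 0 0 0 0 0;0.5 0.006 0 0 0 0 0;0.5 0.006 0 0 0 0 0'; python3 - <<'E'
from go import *
goto((-8,-73,18)); im,c=snap('wrist','w5.png'); print(infix(np.array(c['world_from_camera'])[:3,3]))
E
```

```text
t: 5.4
tcp_pos: [0.4611, -0.2711, 0.0174]
tcp_rot: [3.14, 0.005, 1.276]
wrist_force: [-6.2, -14.5, 3.6]
opening: 0.0424
tcp fix mm [ -8.1 -73.2  17.4] yaw-left 0.0008 F [ -6.2 -14.5   3.6] t 5.4
(-8, -73, 18) [ 0.461 -0.271  0.018] [ 0.0002  0.0001 -0.0006]
[ -8.10525139   6.02497001 159.82314964]
```

View pics/w5.png

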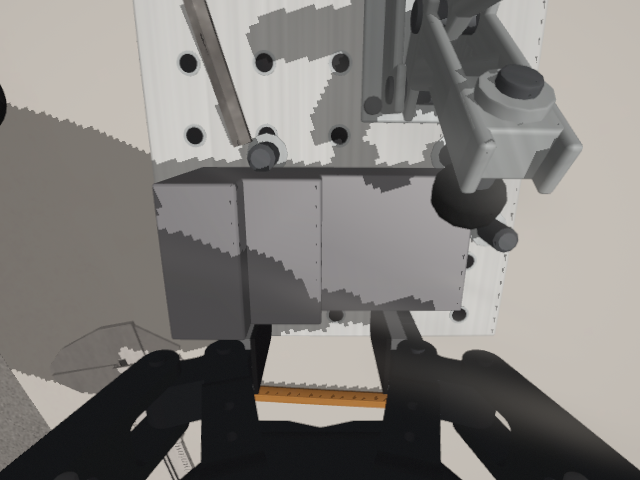

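```bash
python3 -m crank '0.3 -0.015 0 0 0 0 0; 0 -0.035 0 -0.004 0 0 0; 0 -0.035 -0.040 -0.004 0 0 0; 0 -0.035 -0.080 -0.004 0 0 0; 0 -0.035 -0.080 -0.004 0 0 0; 0 0 -0.080 -0.004 0 0 0; 0 0.034 -0.080 -0.004 0 0 0;0 0.034 -0.080 -0.004 0 0 0; 0 0.034 -0.080 -0.004 0 0 0'; python3 - <<'E'
from go import *
goto((-70,-37,20)); im,c=snap('wrist','w6.png'); snap('top','t6.png')
E
```

```text
t: 6.58
tcp_pos: [0.3953, -0.2131, 0.0208]
tcp_rot: [3.141, 0.0, 1.277]
wrist_force: [0.1, -0.7, 0.7]
opening: -0.0001
tcp fix mm [-87.9 -36.7  20.8] yaw-left -0.0003 F [ 0.1 -0.7  0.7] t 6.575
(-70, -37, 20) [ 0.412 -0.219  0.02 ] [-0.0003  0.0179  0.0008]
```

View pics/w6.png

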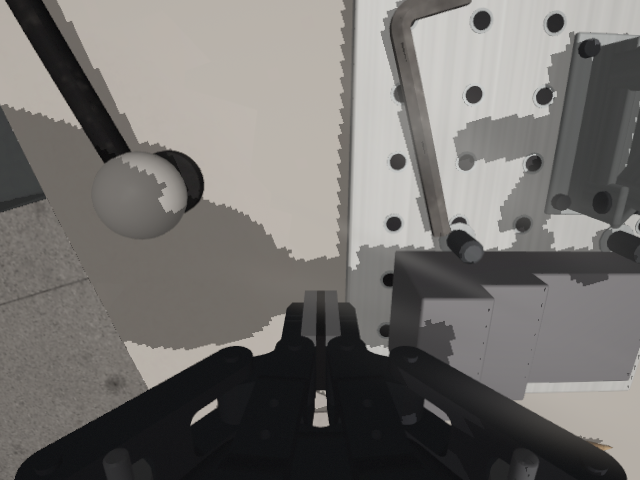

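```bash
python3 -m crank '0 0 0.008 0 0 0 0; 0 0 0.014 0 0 0 0; 0 0 0.018 0 0 0 0; 0 0 0.021 0 0 0 0; 0 0 0.024 0 0 0 0; 0 0 0.026 0 0 0 0;0 0 0.028 0 0 0 0;0 0 0.028 0 0 0 0'; python3 - <<'E'
from go import *
goto((-56.5,-37,20)); im,c=snap('wrist','w7.png'); im,c=snap('top','t7.png'); cv2.imwrite('pics/t7c.png',cv2.resize(im[190:390,220:480,::-1],None,fx=3,fy=3,interpolation=cv2.INTER_CUBIC))
E
```

```text
t: 7.68
tcp_pos: [0.421, -0.2204, 0.0203]
tcp_rot: [-3.14, 0.0, 1.277]
wrist_force: [-5.6, -0.9, 5.0]
opening: -0.0001
tcp fix mm [-61.2 -36.2  20.3] yaw-left 0.0002 F [-5.6 -0.9  5. ] t 7.675
(-56.5, -37, 20) [ 0.425 -0.222  0.02 ] [-0.0008  0.0047  0.0003]
```

View pics/w7.png

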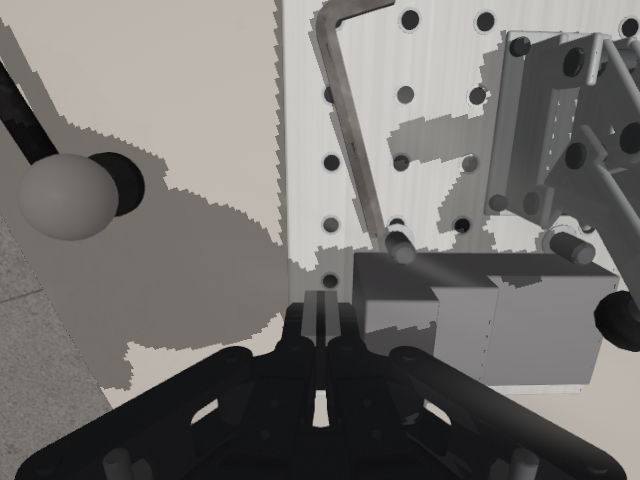

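View pics/t7c.png

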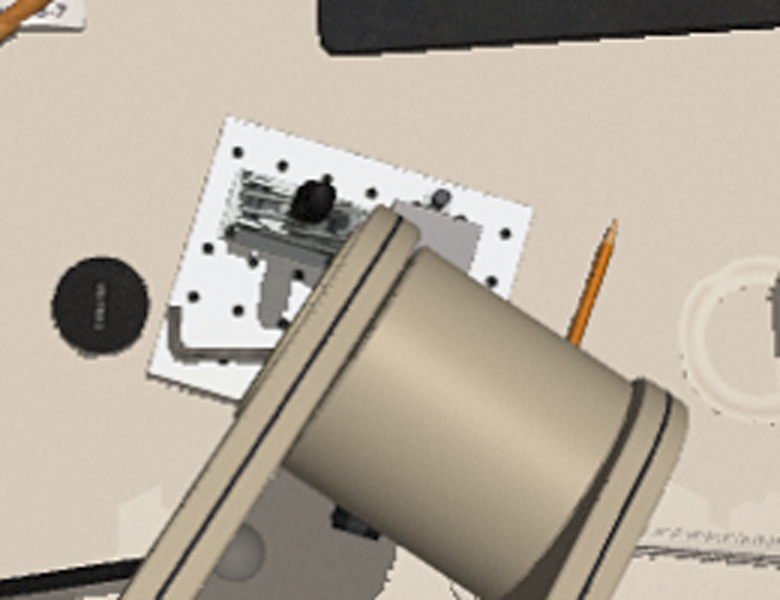

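```bash
python3 -m crank '0 0 0.001 0 0 0 0; 0 0 0.002 0 0 0 0; 0 0 0.003 0 0 0 0; 0 0 0.004 0 0 0 0; 0 0 0.005 0 0 0 0; 0 0 0.005 0 0 0 0'; python3 - <<'E'
from go import *
goto((-56.5,-37,20)); im,c=snap('wrist','w8.png'); im,c=snap('top','t8.png'); cv2.imwrite('pics/t8c.png',cv2.resize(im[240:310,325:405,::-1],None,fx=6,fy=6,interpolation=cv2.INTER_CUBIC))
E
```

```text
t: 8.52
tcp_pos: [0.4251, -0.2216, 0.0203]
tcp_rot: [-3.139, 0.0, 1.277]
wrist_force: [-10.0, 0.7, 10.3]
opening: 0.0
tcp fix mm [-56.9 -36.2  20.3] yaw-left 0.0002 F [-10.    0.7  10.3] t 8.525
(-56.5, -37, 20) [ 0.425 -0.222  0.02 ] [-0.0008  0.0004  0.0003]
```

View pics/w8.png

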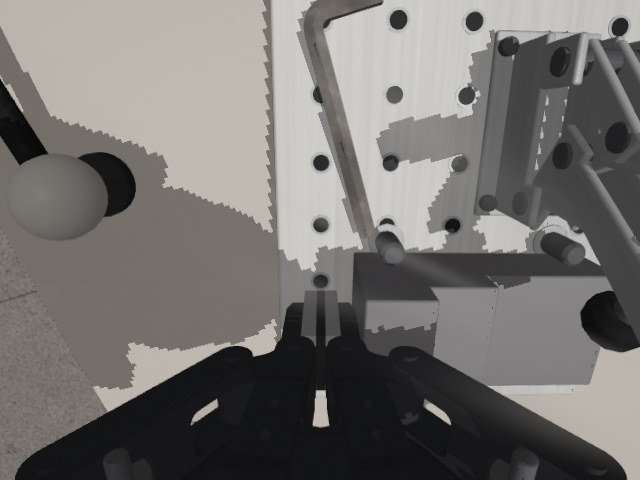

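View pics/t8c.png

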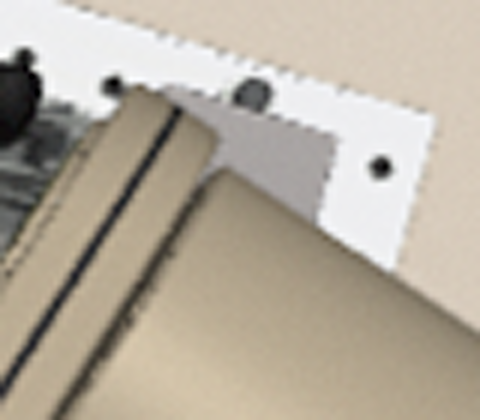

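```bash
python3 - <<'E'
from go import *
c=get_calibration('top')
for X in (50,54,58):
  for P in ((X,-62,38),(X,-12,38)): print(P,(6*(proj(c,T2(F,np.array(P)/1e3))-[325,240])+2.5).round(0))
q=[325+(335-2.5)/6,240+(134-2.5)/6]; print(infix(at_z(c,q,.038)))
c=get_calibration('wrist')
for X in (50,54,58):
  for P in ((X,-62,38),(-50+X-50,-12,58)): print(P,proj(c,T2(F,np.array(P)/1e3)).round(0))
E
```

```text
(50, -62, 38) [330. 160.]
(50, -12, 38) [154. 107.]
(54, -62, 38) [334. 146.]
(54, -12, 38) [158.  93.]
(58, -62, 38) [338. 132.]
(58, -12, 38) [162.  79.]
[ 57.14976433 -61.26570319  38.        ]
(50, -62, 38) [574. 384.]
(-50, -12, 58) [341. 300.]
(54, -62, 38) [583. 384.]
(-46, -12, 58) [354. 300.]
(58, -62, 38) [592. 383.]
(-42, -12, 58) [366. 300.]
```

```bash
python3 -m crank '0 0 0.001 0 0 0 0; 0 0 0.002 0 0 0 0; 0 0 0.003 0 0 0 0; 0 0 0.003 0 0 0 0'; python3 - <<'E'
from go import *
goto(); im,c=snap('wrist','w9.png'); cv2.imwrite('pics/w9c.png',cv2.resize(im[200:420,270:640,::-1],None,fx=2,fy=2))
E
```

```text
t: 9.12
tcp_pos: [0.4252, -0.2216, 0.0201]
tcp_rot: [-3.133, -0.0, 1.277]
wrist_force: [-26.5, 5.5, 27.3]
opening: -0.0003
tcp fix mm [-56.8 -36.2  20.1] yaw-left 0.0001 F [-26.5   5.5  27.3] t 9.125
```

View pics/w9c.png

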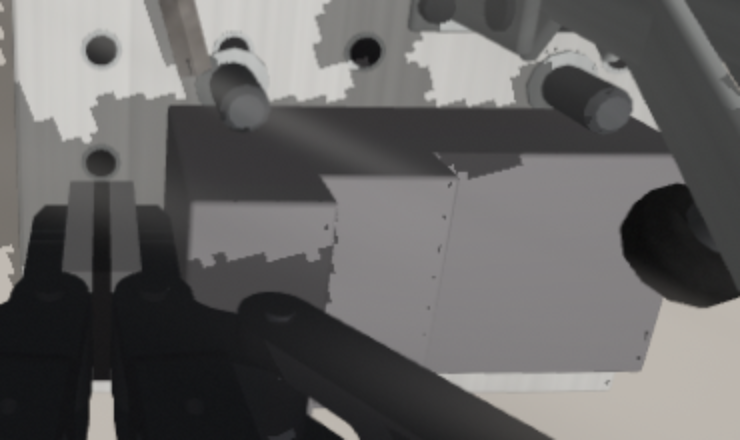

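```bash
python3 -m crank '0 0 -0.015 0 0 0 0; 0 0 -0.032 0 0 0 0; 0 -0.03 -0.032 0 0 0 0; 0 -0.068 -0.032 0 0 0 0; 0 -0.068 -0.032 0 0 0 0; 0.5 -0.068 0.015 0 0 0 0; 0.5 -0.068 0.053 0.002 0 0 0; 0.5 -0.068 0.053 0.002 0 0 0; 0.5 -0.055 0.053 0.002 0 0 0; 0.5 -0.044 0.053 0.002 0 0 0'; python3 - <<'E'
from go import *
goto((2,-73,18)); im,c=snap('wrist','w10.png')
E
```

```text
t: 10.42
tcp_pos: [0.4664, -0.2784, 0.018]
tcp_rot: [-3.141, -0.001, 1.277]
wrist_force: [0.7, -0.9, -0.0]
opening: 0.0424
tcp fix mm [ -0.9 -78.6  18. ] yaw-left 0.0004 F [ 0.7 -0.9 -0. ] t 10.425
(2, -73, 18) [ 0.471 -0.274  0.018] [ 0.0056  0.0029 -0.    ]
```

View pics/w10.png

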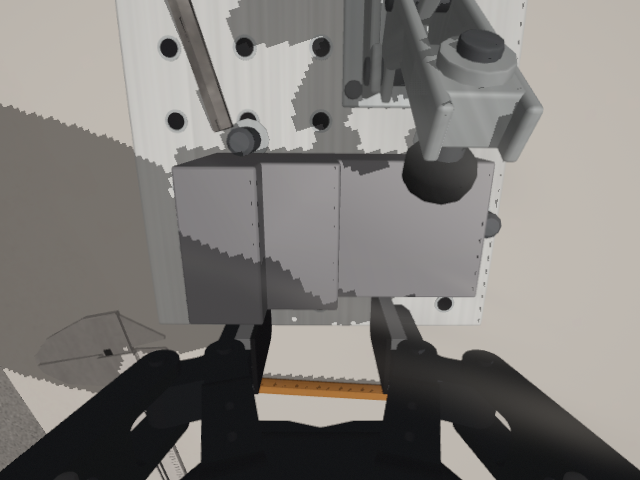

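Gauge is against the end pin at (492,222). A second sideways push confirms the fit.

```bash
python3 -m crank '0.5 0.002 0 0 0 0 0; 0.5 0.004 0 0 0 0 0;0.5 0.006 0 0 0 0 0;0.5 0.007 0 0 0 0 0;0.5 0.008 0 0 0 0 0;0.5 0.008 0 0 0 0 0'; python3 - <<'E'
from go import *
goto(); im,c=snap('wrist','w11.png');cv2.imwrite('pics/w11c.png',cv2.resize(im[100:340,150:520,::-1],None,fx=2,fy=2))
for P in((-42,-12,58),(-42,-62,58),(58,-62,38),(58,-12,38)): print(P,(2*(proj(c,T2(F,np.array(P)/1e3))-[150,100])).round(0))
E
```

```text
t: 11.22
tcp_pos: [0.469, -0.2738, 0.0185]
tcp_rot: [3.141, 0.002, 1.276]
wrist_force: [-3.0, -5.7, -0.0]
opening: 0.0424
tcp fix mm [  0.3 -73.5  18.5] yaw-left 0.0009 F [-3.  -5.7 -0. ] t 11.225
(-42, -12, 58) [ 40. 169.]
(-42, -62, 58) [ 79. 476.]
(58, -62, 38) [646. 416.]
(58, -12, 38) [683. 149.]
```

View pics/w11c.png

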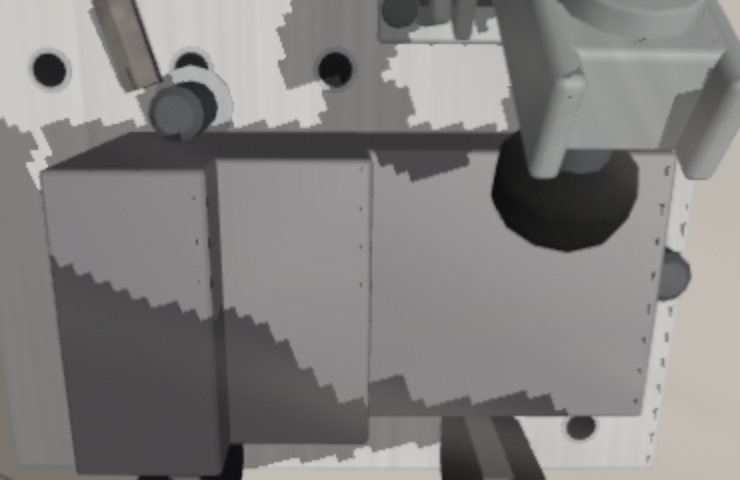

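```bash
python3 -m crank '0.5 -0.015 0 0 0 0 0; 0.3 -0.03 0 0 0 0 0; 0 -0.03 0 -0.06 0 0 0; 0 -0.03 0 -0.12 0 0 0; 0 -0.03 0.014 -0.18 0 0 0; 0 0.01 0.028 -0.18 0 0 0; 0 0.060 0.028 -0.18 0 0 0; 0 0.060 0.028 -0.18 0 0 0;0 0.060 0.028 -0.18 0 0 0'; python3 - <<'E'
from go import *
goto((28,-8,150),(28,12,148)); im,c=snap('side','s12.png'); cv2.imwrite('pics/s12c.png',cv2.resize(im[130:330,270:500,::-1],None,fx=3,fy=3)); 
E
```

```text
t: 12.4
tcp_pos: [0.5133, -0.2239, 0.1982]
tcp_rot: [-3.141, 0.0, 1.277]
wrist_force: [-0.7, 0.1, -0.2]
opening: -0.0002
tcp fix mm [ 28.2 -12.8 198.2] yaw-left -0.0 F [-0.7  0.1 -0.2] t 12.4
(28, -8, 150) [ 0.515 -0.219  0.15 ] [ 0.0049 -0.0001  0.0482]
(28, 12, 148) [ 0.52  -0.2    0.148] [ 0.0249 -0.0001  0.0502]
```

View pics/s12c.png

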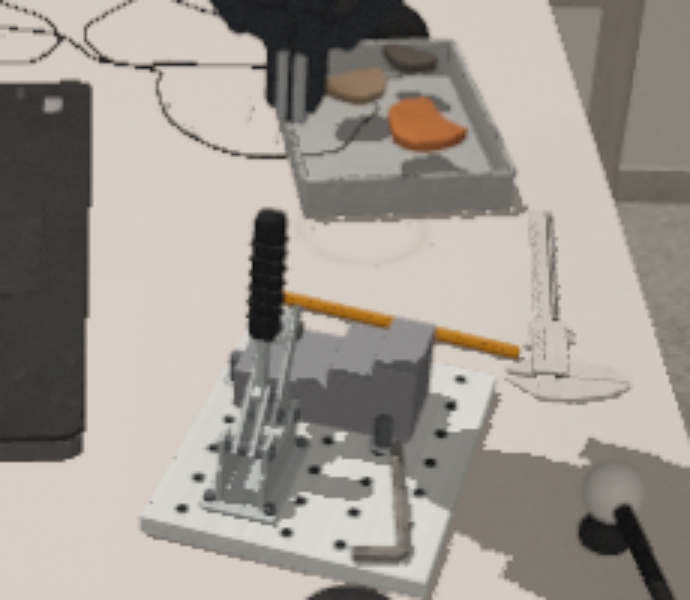

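```bash
python3 - <<'E'
from go import *
from scipy.interpolate import CubicSpline
u=[0,51,85,96]; cy=CubicSpline(u,[30,94,113,114]);cz=CubicSpline(u,[147,122,71,54])
s=robot.read_state();t=infix(s['tcp_pos'])
for a in [0,12,25,38,51,60,68,76,85,90,96]:
    th=np.radians(96-a); y=cy(a)-7*np.sin(th)-11; z=cz(a)+7*np.cos(th)
    print(a,round(float(cy(a))),round(float(cz(a))),'TCP',y.round(1),z.round(1),'shift x,z',(y-t[1]).round(1),(t[2]-z).round(1))
E
```

```text
0 30 147 TCP 12.0 146.3 shift x,z 25.3 51.9
12 48 151 TCP 30.1 151.3 shift x,z 43.4 46.9
25 66 147 TCP 48.2 149.2 shift x,z 61.4 49.0
38 81 137 TCP 64.3 140.6 shift x,z 77.5 57.6
51 94 122 TCP 78.1 126.9 shift x,z 91.3 71.2
60 101 110 TCP 86.1 115.3 shift x,z 99.3 82.8
68 106 98 TCP 92.0 103.9 shift x,z 105.3 94.2
76 110 85 TCP 96.8 91.8 shift x,z 110.1 106.3
85 113 71 TCP 100.7 77.9 shift x,z 113.9 120.3
90 114 63 TCP 102.1 70.1 shift x,z 115.3 128.0
96 114 54 TCP 103.0 61.0 shift x,z 116.2 137.1
```

```bash
python3 -m crank '0 0.005 0 0.03 0 0 0; 0 0.008 0 0.050 0 0 0; 0 0.02 0 0.051 0 0 0; 0 0.03 0 0.049 0 0 0;0 0.043 0 0.047 0 0 0;0 0.052 0 0.048 0 0 0;0 0.061 0 0.049 0 0 0;0 0.070 0 0.053 0 0 0;0 0.078 0 0.058 0 0 0;0 0.078 0 0.058 0 0 0'; python3 - <<'E'
from go import *
goto(); im,c=snap('side','s13.png'); cv2.imwrite('pics/s13c.png',cv2.resize(im[130:330,270:500,::-1],None,fx=3,fy=3)); 
E
```

```text
t: 13.7
tcp_pos: [0.5357, -0.1476, 0.1393]
tcp_rot: [-3.14, -0.0, 1.278]
wrist_force: [-0.5, 0.3, 1.0]
opening: 0.0001
tcp fix mm [ 27.5  66.6 139.3] yaw-left -0.0005 F [-0.5  0.3  1. ] t 13.7
```

View pics/s13c.png

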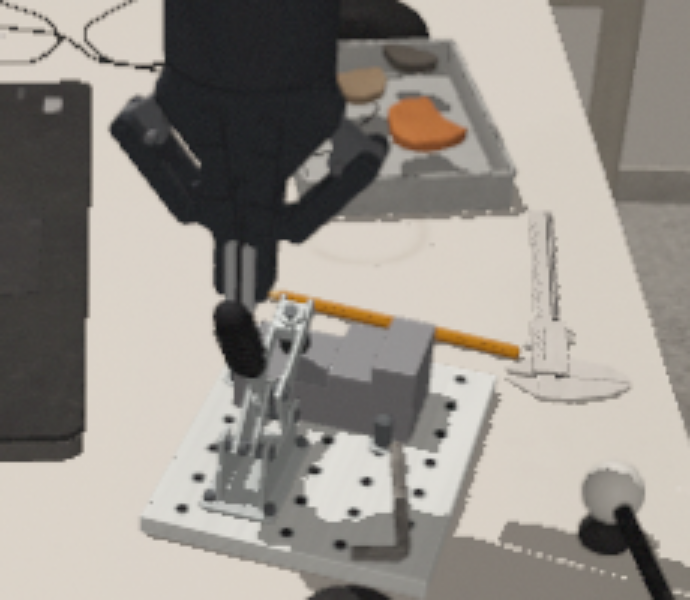

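```bash
python3 -m crank '0 0.006 0 0.006 0 0 0; 0 0.012 0 0.013 0 0 0; 0 0.016 0 0.019 0 0 0; 0 0.02 0 0.025 0 0 0;0 0.023 0 0.031 0 0 0;0 0.026 0 0.037 0 0 0;0 0.029 0 0.043 0 0 0;0 0.031 0 0.048 0 0 0;0 0.031 0 0.048 0 0 0'; python3 - <<'E'
from go import *
goto((28,100.7,77.9),(28,102,70)); im,c=snap('side','s14.png'); cv2.imwrite('pics/s14c.png',cv2.resize(im[130:330,270:500,::-1],None,fx=3,fy=3)); 
E
```

```text
t: 14.88
tcp_pos: [0.5452, -0.1188, 0.0921]
tcp_rot: [3.142, 0.0, 1.277]
wrist_force: [0.2, -0.4, 2.5]
opening: 0.0002
tcp fix mm [28.2 97.  92.1] yaw-left 0.0001 F [ 0.2 -0.4  2.5] t 14.875
(28, 100.7, 77.9) [ 0.546 -0.115  0.078] [ 0.0037 -0.0002  0.0142]
(28, 102, 70) [ 0.546 -0.114  0.07 ] [ 0.005  -0.0002  0.0221]
```

View pics/s14c.png

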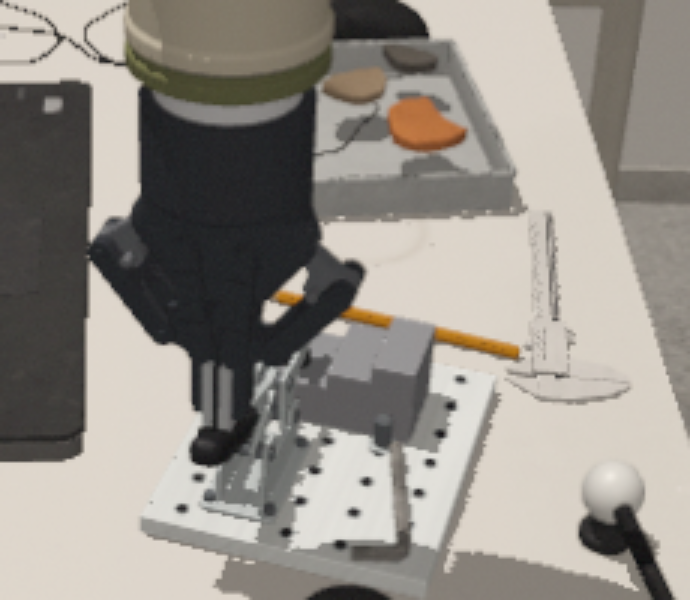

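```bash
python3 -m crank '0 0.002 0 0.004 0 0 0; 0 0.003 0 0.008 0 0 0; 0 0.004 0 0.012 0 0 0; 0 0.005 0 0.016 0 0 0;0 0.005 0 0.020 0 0 0;0 0.005 0 0.024 0 0 0;0 0.006 0 0.027 0 0 0;0 0.006 0 0.028 0 0 0;0 0.006 0 0.028 0 0 0'; python3 - <<'E'
from go import *
goto((28,103,61)); im,c=snap('side','s15.png'); cv2.imwrite('pics/s15c.png',cv2.resize(im[130:330,270:500,::-1],None,fx=3,fy=3)); 
E
```

```text
t: 16.05
tcp_pos: [0.5469, -0.1131, 0.0643]
tcp_rot: [3.142, -0.0, 1.277]
wrist_force: [0.0, -0.1, 0.3]
opening: -0.0001
tcp fix mm [ 28.2 102.9  64.3] yaw-left 0.0003 F [ 0.  -0.1  0.3] t 16.05
(28, 103, 61) [ 0.547 -0.113  0.061] [ 0.0001 -0.0002  0.0033]
```

View pics/s15c.png

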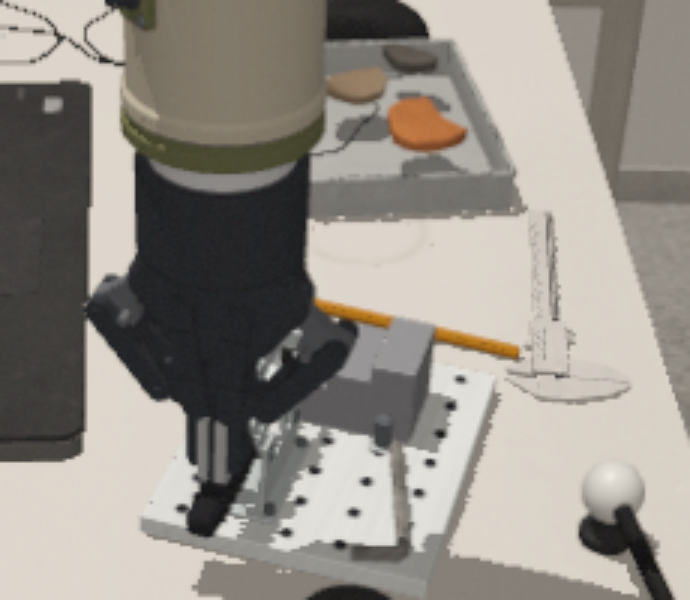

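Force has dropped to zero and the handle is level, so it has snapped. I'm retreating to look.

```bash
python3 -m crank '0 0 0 -0.03 0 0 0; 0 0 0 -0.08 0 0 0; 0 0 0 -0.14 0 0 0; 0 -0.06 0 -0.18 0 0 0; 0 -0.12 0 -0.18 0 0 0; 0 -0.18 0 -0.18 0 0 0; 0 -0.24 -0.06 -0.18 0 0 0; 0 -0.28 -0.1 -0.18 0 0 0; 0 -0.30 -0.12 -0.18 0 0 0; 0 -0.30 -0.12 -0.18 0 0 0'; python3 - <<'E'
from go import *
goto(); im,c=snap('side','s16.png'); cv2.imwrite('pics/s16c.png',cv2.resize(im[130:330,270:500,::-1],None,fx=3,fy=3));im,c=snap('top','t16.png'); cv2.imwrite('pics/t16c.png',cv2.resize(im[220:360,240:440,::-1],None,fx=4,fy=4,interpolation=cv2.INTER_CUBIC)) 
for n,P in dict(lock=(28,114,54),tl=(58,-12,38),tr=(58,-62,38),br=(-42,-62,58),bl=(-42,-12,58)).items(): print(n,(4*(proj(c,T2(F,np.array(P)/1e3))-[240,220])+1.5).round(0))
E
```

```text
t: 17.35
tcp_pos: [0.3426, -0.3671, 0.2447]
tcp_rot: [3.141, 0.001, 1.272]
wrist_force: [0.4, 0.9, 0.6]
opening: -0.0002
tcp fix mm [ -93.8 -199.3  244.7] yaw-left 0.0048 F [0.4 0.9 0.6] t 17.35
lock [128. 110.]
tl [448. 133.]
tr [565. 168.]
br [503. 405.]
bl [382. 369.]
```

View pics/s16c.png

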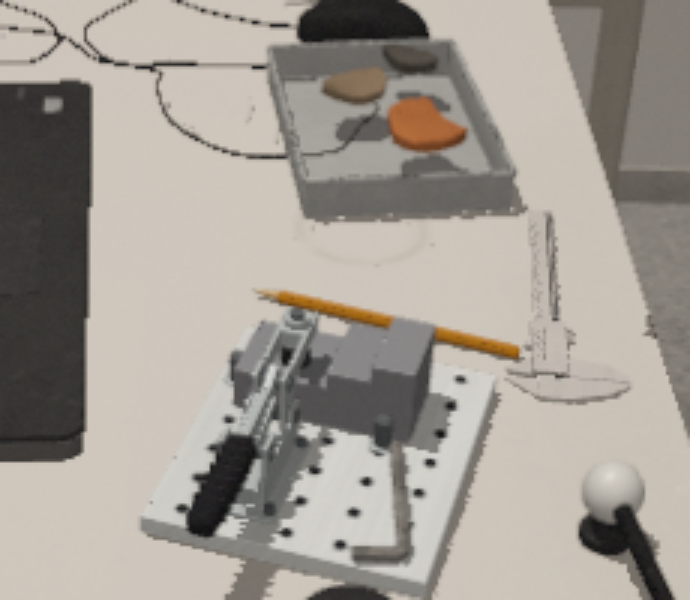

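View pics/t16c.png

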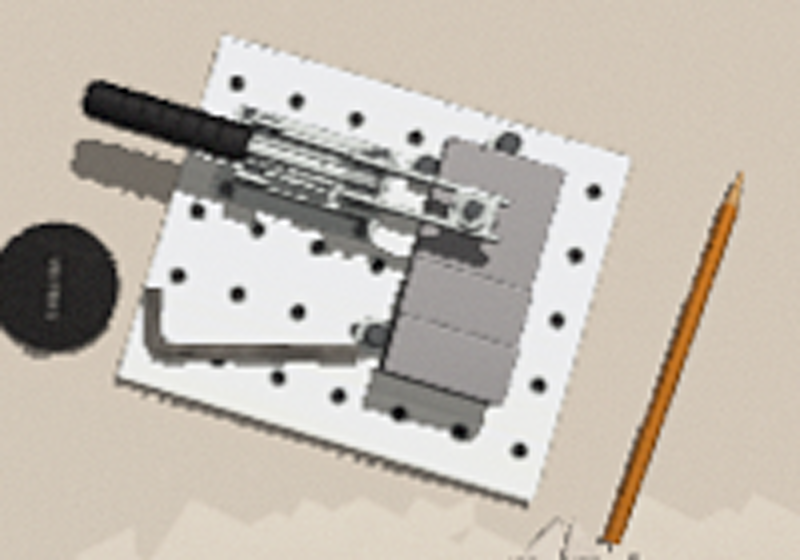

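```bash
python3 - <<'E'
from go import *
for n,o,k in(('side',(270,130),3),('top',(240,220),4)):
  c=get_calibration(n)
  for P in((28,134,54),(28,114,54),(28,64,54),(28,132,75)): print(n,P,(k*(proj(c,T2(F,np.array(P)/1e3))-o)+1).round(0))
goto(); im,c=snap('side','s17.png'); a=cv2.imread('pics/s16.png')[:,:,::-1]; print(np.abs(a.astype(int)-im)[200:340,310:440].max())
E
```

```text
side (28, 134, 54) [194. 529.]
side (28, 114, 54) [208. 503.]
side (28, 64, 54) [240. 441.]
side (28, 132, 75) [196. 492.]
top (28, 134, 54) [80. 95.]
top (28, 114, 54) [128. 109.]
top (28, 64, 54) [248. 145.]
top (28, 132, 75) [81. 90.]
tcp fix mm [ -91.8 -197.3  244.7] yaw-left 0.0018 F [-0.3  0.3  0.7] t 17.45
12
```

Side view: the grip runs from about (200,525) to (240,440). That matches the locked handle (predicted 194,529 to 240,441) rather than the dead point, and nothing is moving. I'm handing in.

```bash
python3 -c "
from cell import robot
print(robot.hand_in())"
```

```text
the job is handed in; nothing more can be done
None
```

The gauge is home and the clamp is locked; I handed the job in at about 17.5 s of the 56 s allowed, with the robot clear of everything.

**Gauge:** I pushed it sideways onto the two side pins with both fingertips. Then I pushed it along x with the shut gripper onto the end pin, and finished with a light sideways push to confirm. When I pushed further at the end pin, the force rose to about 38 N and nothing moved. Afterwards the gauge's corners were within about 1–2 mm of their home positions in the top picture, which is roughly as good as the cameras allow.

**Clamp:** I pushed the handle down over its arc past the dead point. The wrist force then fell to zero with the fingertips still about 3 mm above the locked height, so it snapped over by itself. The last side view shows the handle level at the locked position. The last two side views, 0.1 s apart, showed no movement. I could not measure the foot's force on the gauge, but it is seen resting on the lowest step.

**Checks that disagreed or were not made:**
- **First wrist picture:** it was about 4 mm off because the arm was still settling. I took it again and it agreed with the top camera.
- **End push:** it was partly made by the finger linkage on the gauge's upper edge, not only the tips. That gave a downward force of up to 27 N on the gauge, so about 38 N in all, just under the 40 N limit if that counts as the gripper's body.
- **Other objects:** the key, pencil and lens cap look undisturbed in the last pictures. I did not measure the brush or the memory stick, but the arm never went near them.

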